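Contact probe check on a tilted cover plate

ROBOT

A 7-joint arm with a two-finger parallel gripper is mounted at the origin on a cart in front of the work surface, level with it; the furniture and walls round the work are solid. World frame = base frame: x ahead of the robot, y to its left, z up, the work surface at z = 0. Lengths are in m, angles in degrees, forces in N, time in s.
With the tool pointing down it reaches from about 0.425 to 0.95 m from the base axis. Payload 4.7 kg.
Tool frame: the origin (TCP) lies midway between the tips of the shut fingers; the grasp point (between the pads) lies 19 mm behind it; z points along the fingers, x is the direction in which the jaws open and shut, and the axes are right-handed (so a half turn about z gives the same grasp; the last joint's range is limited). The gripper opens to 87 mm and grips with 3 to 60 N. Pads are 19 mm wide; open, the fingers measure 117 mm over their backs; the gripper's body (75 mm by 190 mm) begins 51 mm behind the grasp point.
Start: joints at [71.568, 26.849, -2.785, 87.806, 1.381, 65.374, -4.715], TCP at [0.195, -0.646, 0.223] pointing down, gripper open.
Joint ranges: [-148.3, 148.3], [-19.14, 114.17], [-79.39, 73.82], [5.75, 140.21], [-59.74, 239.74], [12.07, 113.84], [-152.46, 152.46]. Speed limits (degrees/s): [147.25, 147.25, 180, 180, 180, 180, 180].

INTERFACE

Orientations are given as [roll, pitch, yaw] about the fixed x, y, z axes, in that order (R = Rz(yaw) Ry(pitch) Rx(roll)).
In Python, from plant import robot gives the robot as it stands. The module is installed in compiled form; this text tells all that it offers.
- The arm moves only by the tool move_arm, never from a script. Its argument "moves" is text: rows parted by semicolons, each of 5 numbers parted by spaces: the opening, from 0 (shut) to 1 (fully open), then the shift along the tool's x, y, z in mm, then the turn about the tool's z in degrees. A call has 1 to 20 rows; each row shifts and turns the pose as measured when the row begins, along the tool's axes as they then stand; what a row does not reach is not made up. A row lasts 1/10 s, in which the tool goes at most 50 mm and 8.59 degrees, less where a joint would pass 70% of its speed; a pose out of reach is approached as far as the arm can. A call with a gripper value outside its range is refused whole. The fingers move at their own pace and stop on an object; "squeeze" is the grip in N (left out, the last holds). Time passes only in rows, so rows that do not move let the fingers close. It gives the time, the measured TCP pose, the force and the opening at its end, in the units of the state.
- robot.read_state(): the state, without advancing time (a new reading comes with each control period).
- robot.camera(name): name is "scene" or "side" or "wrist"; returns the picture (400x640x3 uint8, red, green, blue); there is no depth.
- robot.get_calibration(name): a dict with "fx", "fy", "cx", "cy" (pixels), "k1" (the pictures are not rectified: a ray, as slopes to the right and down, at radius r is drawn at 1 + k1 r^2 times it, then the intrinsics apply), "R" (3x3) and "t" (3): a world point X has camera coordinates R X + t; the wrist camera has in their place "T_tool_cam" (4x4, takes a point from camera to tool coordinates, whose origin is the TCP and whose axes are the tool frame's). Camera axes: x right, y down, z forward; pixel columns grow to the right and rows downward; lengths in m; the calibration is good to about 2 mm. A picture is of the moment at which its call begins: read the wrist's pose just before it. get_calibration takes no time and is no camera call.
- robot.sign_off(): hands the job in, once; it reports no verdict.
The state is a dict: "t": time; "joints": joint angles; "dq": joint speeds; "joint_torque": joint torques, N m; "position": TCP position; "orientation": TCP orientation; "wrist_force": force on the tool from outside, world axes, zero at the start; "ft_torque": the same for the moment, N m; "finger_gap": opening from 0.0 (shut) to 1.0 (fully open).
Only numpy, scipy, OpenCV 4.12 (cv2) and the standard library are available. Lean on these libraries where they do the work, as an engineer would, in place of code of your own. Each camera call takes 0.05 s, during which the arm holds its last target.

TASK

Take the hand probe from its rest and, holding it upright, press its sprung foot about half way in on top of the steel check block for a moment. Then press the foot on the spot marked with a round ring on the tilted grey metal plate, with the probe square to the plate and the foot again about half way in, and finish while still holding it there. Be gentle: never drive the foot fully in, do not push the plate out of its set tilt, and leave the things lying around where they are.

Things in the scene. Friction and masses are not known exactly. Their poses are not given: they have to be found in the camera images.
- probe: hand probe, 0.1 to 0.15 kg, upright in the rest, foot down. Grey 26 mm square handle with black bands over a steel collar (34 mm dia.), then a steel nose 16 mm dia. and a brass foot. Origin on its axis at the collar's underside; z up the handle, x and y square to the handle's flats. Handle z = 6 to 74 mm (grip at 40 to 50), nose ends at z = -40, foot tip z = -54 when fully out
- probe_foot (a joint): how far the sprung brass foot of the probe is pushed in, m: 0 fully out, 0.014 fully in (half way 0.007). The spring pushes back with 0.8 N at 0 and 400 N/m more, about 3.6 N half way
- foot_tip (a point): the lowest point of the probe's foot (a brass pin with a round end, radius 5 mm), axes as the probe's; moves with the foot
- rest: fixed black block with a foot flange in which the probe stands, 64 x 64 x 60 mm; origin under its centre. An upright through hole of 21 mm in the middle takes the nose, the collar rests on the top face at z = 60 mm; the probe comes out straight up (54 mm of it are in the hole)
- check_block: fixed plain steel block 50 x 50 x 50 mm on a thin rubber foot, with a shallow ring of 27 mm engraved on its top; origin under its centre
- block_top (a point): centre of the check block's flat top face, 50 mm above the bench, z up
- stand: fixed dark steel tilting stand 150 x 130 mm with two aluminium uprights (90 mm high) at the sides of its far half; origin under its centre, its -x side is the lower, near side of the plate
- plate: grey metal plate 118 x 120 x 6 mm, hinged at its near edge, held by friction at a tilt of 0.2 to 0.45 rad, far edge up. Origin at the ringed spot on its face; z outward, square to the face; x up the slope, y along the hinge. Flat marks: round ring (25 mm, the one wanted, +y half) and a square outline 52 mm away in -y (not wanted). Ribs 8 mm high along the far edge, from x = 18 mm on
- spot (a point): centre of the round ring on the plate's face, axes as the plate's: z outward, square to the face
- tip_tin: loose bystander, round white tin 50 mm across, 24 mm high; origin under its centre
- heat_tape: loose bystander, amber tape roll 58 mm across, 16 mm high; origin under its centre
- nozzle_2: loose bystander, metal hot-air nozzle 40 mm high, standing on its collar; origin under it
- side_cutters: loose bystander, side cutters with blue grips, 42 x 106 x 9 mm; origin under their middle
Mind the look-alikes: they are no part of the job. Of the things shaped like the probe, the grey one is meant.

How it is judged (in metres and radians):
On the way:
1. the upright probe's foot is pressed about half way in on top of the check block (distance between foot_tip and block_top below 0.02 m and angle between probe's own z axis and vertical below 0.14 rad and value of joint probe_foot between 0.0035 and 0.011 m and contact force between probe and check_block above 1.2 N), for 0.3 s.
At the end, for the whole second after the job is handed in: the gripper holds the probe, at rest, its foot tip within 9 mm of the centre of the ringed spot, its axis within 0.14 rad of square to the plate, the foot 3.5 to 11 mm in, pressing the plate with 1.2 to 8 N (distance between foot_tip and spot below 0.009 m and angle between the z axis of probe and the z axis of plate, either way round below 0.14 rad and value of joint probe_foot between 0.0035 and 0.011 m and contact force between probe and plate between 1.2 and 8 N and contact force between the fingers and probe above 2 N and linear speed of probe below 0.02 m/s); the arm keeps its last pose, push and grip.
It fails at once if the foot is driven fully in (value of joint probe_foot above 0.0135 m).
It fails at once if the plate is pushed out of its set tilt (distance of spot from where it was at the start of the episode above 0.008 m).
It fails at once if a bystander is displaced (distance of any of tip_tin, heat_tape, nozzle_2, side_cutters from where it was at the start of the episode above 0.03 m).
It also fails if it takes over 48 s, if anything falls off the work surface, if the arm or the gripper's body presses on something with over 40 N, if the wrist force passes 120 N, or if a joint passes its speed limit or range.

## Working session

There is one attempt and no reset: what is moved stays moved. The work goes in short steps, Python scripts to look and compute and a tool call to move; the robot and the scene stay as the last step left them, time stands still between calls to the robot, and variables do not carry over. Pictures are saved under pics/ and viewed, and the job is handed in when it is done.

Besides the shell and the picture viewer there is one more tool, called after "Call:" in YAML: its name, and indented under it one key for each argument. move_arm: Moves the arm, as the interface text tells. Its arguments: {"type":"object","properties":{"moves":{"type":"string"},"squeeze":{"type":"number"}},"required":["moves"]}

```bash
mkdir -p pics; python3 - <<'E'
from plant import robot
import cv2,numpy as np
s=robot.read_state(); print(s)
for n in ["scene","side","wrist"]:
    print(n,robot.get_calibration(n))
    im=robot.camera(n); cv2.imwrite(f"pics/{n}0.png",im[:,:,::-1])
E
```

```text
{'t': 0.0, 'joints': array([71.56969371, 26.89691766, -2.78295497, 87.87517332,  1.38065623,
       65.37301714, -4.71623116]), 'dq': array([ 0.06823393, -0.07900107, -0.05216485, -0.04688143,  0.03912724,
        0.06219849,  0.02800494]), 'joint_torque': array([ 8.10596885e-04, -5.07968009e+01, -8.03954294e-02, -2.36150533e+01,
       -6.13486511e-02,  3.79382679e-02,  1.79803405e-04]), 'position': array([ 0.19463136, -0.64570119,  0.2214932 ]), 'orientation': array([ 1.79995469e+02,  1.11473584e-01, -7.32257596e+01]), 'wrist_force': array([ 0.33364869, -0.9937916 , -0.05976895]), 'ft_torque': array([-0.00305801,  0.05122889,  0.0012328 ]), 'finger_gap': 0.9985615666910108}
scene {'fx': 416.5559562958401, 'fy': 416.5559562958401, 'cx': 324.84400156896135, 'cy': 196.26117262872256, 'k1': -0.022683961498601236, 'R': array([[ 0.8293952 , -0.55853261,  0.0120388 ],
       [-0.42527193, -0.64519026, -0.63472303],
       [ 0.36228083,  0.52131647, -0.77264594]]), 't': array([-0.50894517,  0.33629496,  1.05942777])}
side {'fx': 498.1805003099541, 'fy': 498.1805003099541, 'cx': 320.9247834288269, 'cy': 194.95501567906138, 'k1': -0.09825398522626594, 'R': array([[-0.95941286, -0.28177843,  0.01130825],
       [-0.16495758,  0.52822888, -0.83292451],
       [ 0.22872682, -0.80098387, -0.55327107]]), 't': array([0.60156905, 0.153327  , 1.57813237])}
wrist {'fx': 308.6021638348899, 'fy': 308.6021638348899, 'cx': 316.29446821919765, 'cy': 200.2116716560067, 'k1': -0.05435515356896428, 'T_tool_cam': array([[ 9.99999490e-01, -9.97477600e-04, -1.58333717e-04,
         2.09646478e-04],
       [ 1.00019253e-03,  9.56320235e-01,  2.92319361e-01,
        -8.13685991e-02],
       [-1.40164277e-04, -2.92319370e-01,  9.56320744e-01,
        -1.62685220e-01],
       [ 0.00000000e+00,  0.00000000e+00,  0.00000000e+00,
         1.00000000e+00]])}
```

View pics/scene0.png

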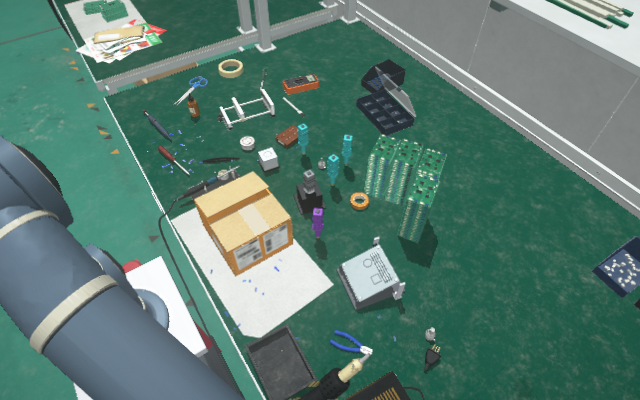

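View pics/side0.png

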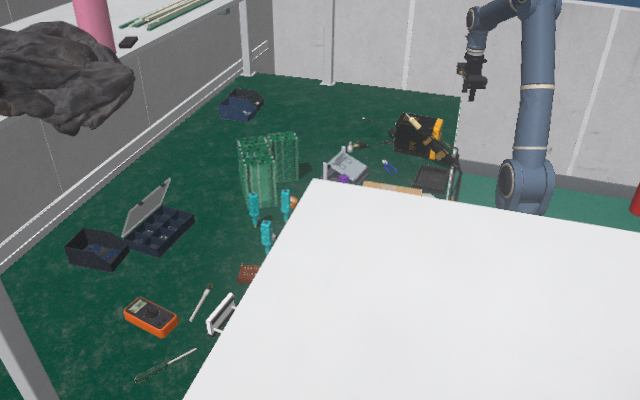

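View pics/wrist0.png

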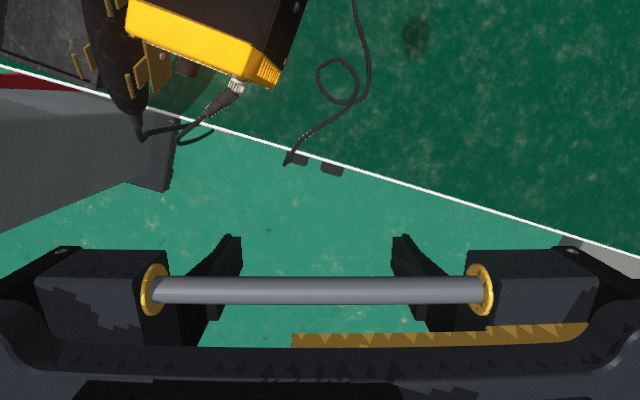

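```bash
python3 - <<'E'
import cv2
a=cv2.imread("pics/scene0.png")
cv2.imwrite("pics/c1.png",cv2.resize(a[120:320,230:430],None,fx=3,fy=3,interpolation=cv2.INTER_CUBIC))
b=cv2.imread("pics/side0.png")
cv2.imwrite("pics/c2.png",cv2.resize(b[120:270,230:430],None,fx=4,fy=4,interpolation=cv2.INTER_CUBIC))
E
cat > h.py <<'E'
import numpy as np,cv2
from plant import robot
from scipy.spatial.transform import Rotation as Ro
def ray(n,u,v,pose=None):
    c=robot.get_calibration(n)
    x=(u-c['cx'])/c['fx'];y=(v-c['cy'])/c['fy']
    a,b=x,y
    for _ in range(30):
        k=1+c['k1']*(a*a+b*b);a=x/k;b=y/k
    d=np.array([a,b,1.])
    if n=='wrist':
        T=pose@c['T_tool_cam']; return T[:3,3],T[:3,:3]@d/np.linalg.norm(d)
    R=np.array(c['R']);t=np.array(c['t'])
    return -R.T@t,R.T@d/np.linalg.norm(d)
def proj(n,X,pose=None):
    c=robot.get_calibration(n)
    if n=='wrist':
        T=np.linalg.inv(pose@c['T_tool_cam']);p=T[:3,:3]@X+T[:3,3]
    else: p=np.array(c['R'])@X+np.array(c['t'])
    a,b=p[0]/p[2],p[1]/p[2];k=1+c['k1']*(a*a+b*b)
    return np.array([c['fx']*a*k+c['cx'],c['fy']*b*k+c['cy']])
def atz(n,u,v,z,pose=None):
    o,d=ray(n,u,v,pose);return o+d*(z-o[2])/d[2]
def tri(rs):
    A=np.zeros((3,3));b=np.zeros(3)
    for o,d in rs:
        P=np.eye(3)-np.outer(d,d);A+=P;b+=P@o
    X=np.linalg.solve(A,b)
    return X,[np.linalg.norm((np.eye(3)-np.outer(d,d))@(X-o)) for o,d in rs]
def pose():
    s=robot.read_state();T=np.eye(4)
    T[:3,:3]=Ro.from_euler('xyz',s['orientation'],degrees=True).as_matrix();T[:3,3]=s['position'];return T
E
python3 - <<'E'
from h import *
for nm,u,v,z in [('probe top',309,172,.134),('rest',309,200,0.06),('block',267,156,.05),('ring',367,262,.05),('sq',377,280,.05),('cutters',350,343,0),('tape',360,201,.01),('tin',247,143,.02),('nozzle',430,335,0.03),('purple',318,210,.1),('box',255,190,.1),('cyan',347,140,.1),('cyan',333,160,.1),('pcb',412,230,.0),('nozz?',322,163,.03),('pcb',410,140,.1)]:
    print(nm,atz('scene',u,v,z).round(3))
E
```

```text
probe top [0.618 0.093 0.134]
rest [0.592 0.055 0.06 ]
block [0.581 0.297 0.05 ]
ring [ 0.611 -0.208  0.05 ]
sq [ 0.6   -0.266  0.05 ]
cutters [ 0.455 -0.349  0.   ]
tape [ 0.746 -0.003  0.01 ]
tin [0.565 0.42  0.02 ]
nozzle [ 0.623 -0.451  0.03 ]
purple [ 0.577 -0.018  0.1  ]
box [0.463 0.146 0.1  ]
cyan [0.815 0.172 0.1  ]
cyan [0.725 0.122 0.1  ]
pcb [ 0.815 -0.175  0.   ]
nozz? [0.727 0.186 0.03 ]
pcb [0.99  0.058 0.1  ]
```

View pics/c1.png

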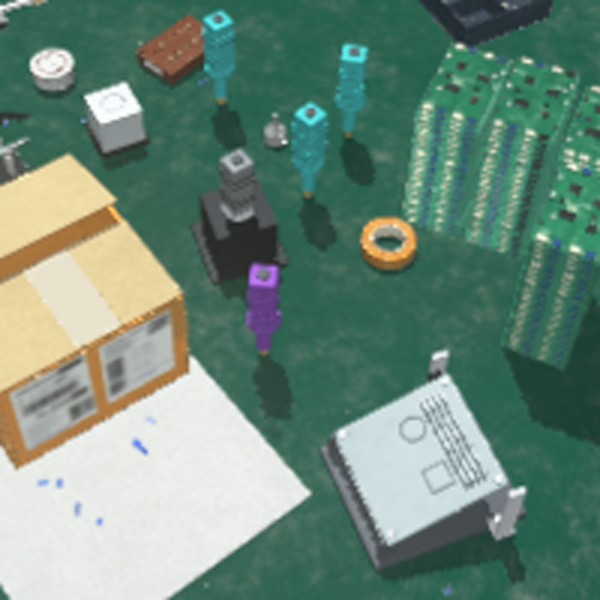

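View pics/c2.png

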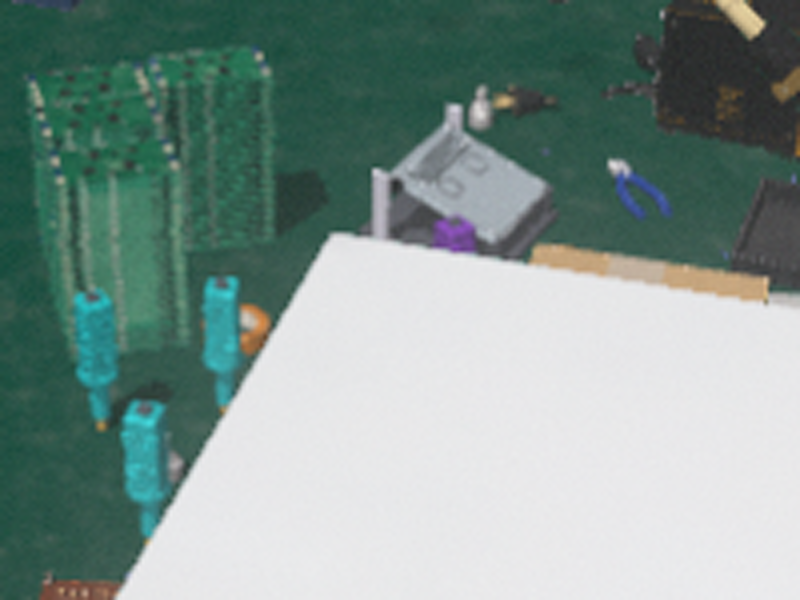

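Call:
move_arm:
  moves: "1 0 0 -40 8.5;1 0 0 -40 8.3;1 0 0 -40 0;1 -40 -27 0 0;1 -40 -27 0 0;1 -40 -27 0 0;1 -40 -27 0 0;1 -40 -27 0 0;1 -40 -27 0 0;1 -40 -27 0 0;1 -40 -27 0 0;1 -40 -27 0 0;1 -40 -27 0 0;1 -40 -27 0 0;1 -40 -27 0 0;1 -40 -27 0 0;1 0 0 0 0"

```text
t: 1.85
position: [0.5629, -0.112, 0.3415]
orientation: [179.7, 0.5, -91.1]
wrist_force: [-0.9, 0.2, 0.7]
finger_gap: 1.0
```

```bash
cat > snap.py <<'E'
import sys
from h import *
n,f=sys.argv[1:3]
T=pose(); im=robot.camera(n); np.save(f"pics/{f}.npy",T); cv2.imwrite(f"pics/{f}.png",im[:,:,::-1]); print(T[:3,3],robot.read_state()['dq'].max())
E
python3 snap.py wrist w1
```

```text
[ 0.56290036 -0.11202323  0.34151951] 4.269978819623907
```

View pics/w1.png

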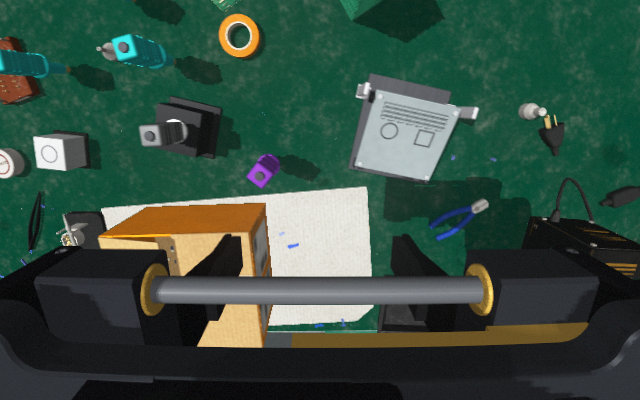

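Call:
move_arm:
  moves: "1 -50 0 0 0;1 -50 0 0 0;1 -50 0 0 0;1 -50 0 0 0;1 -50 0 0 0;1 0 0 0 0;1 0 0 0 0"

```text
t: 2.6
position: [0.5679, 0.1238, 0.3391]
orientation: [179.4, -0.1, -92.5]
wrist_force: [0.1, -1.3, -0.5]
finger_gap: 0.999
```

```bash
python3 snap.py wrist w2
```

```text
[0.56793967 0.12380078 0.33906718] 0.9390670193898587
```

View pics/w2.png

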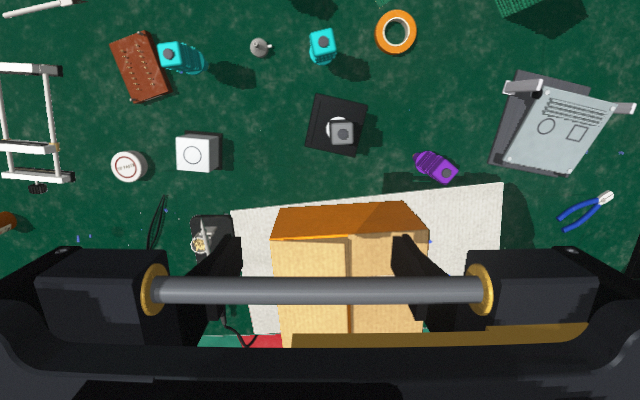

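```bash
python3 - <<'E'
import cv2,numpy as np
def c(f,u0,v0,u1,v1,s,o):
    a=cv2.imread(f"pics/{f}.png")[v0:v1,u0:u1]; cv2.imwrite(f"pics/{o}.png",cv2.resize(a,None,fx=s,fy=s,interpolation=cv2.INTER_CUBIC))
c('w1',340,65,490,195,5,'w1p')
c('w2',480,60,640,190,5,'w2p')
c('w1',120,80,290,200,4.7,'w1r')
c('w2',290,80,470,200,4.4,'w2r')
a=cv2.imread("pics/w1.png")[115:185,20:100];b=cv2.imread("pics/w2.png")[120:185,165:245]
a=cv2.resize(a,None,fx=5,fy=5,interpolation=cv2.INTER_CUBIC);b=cv2.resize(b,None,fx=5,fy=5,interpolation=cv2.INTER_CUBIC)
h=min(a.shape[0],b.shape[0]);cv2.imwrite("pics/blk.png",np.hstack([a[:h],b[:h]]))
E
```

```text
(no output)
```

View pics/w1p.png

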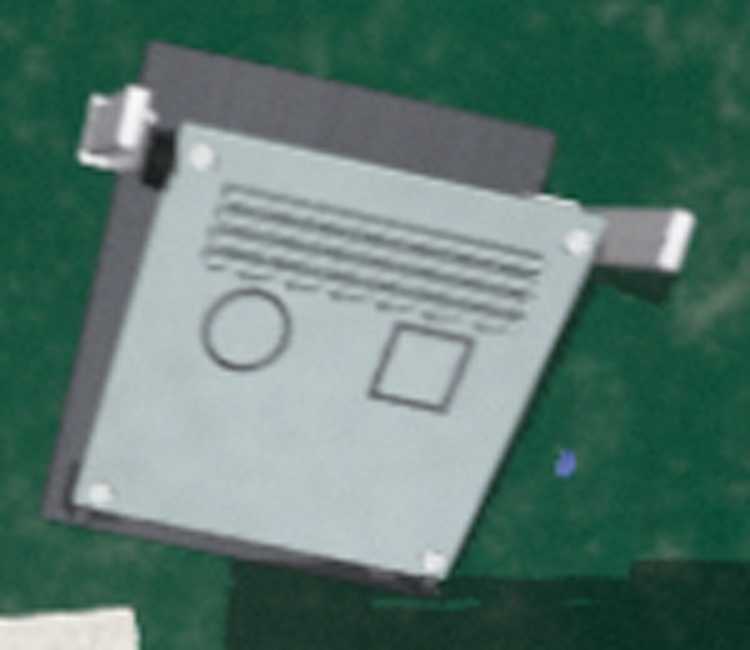

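View pics/w2p.png

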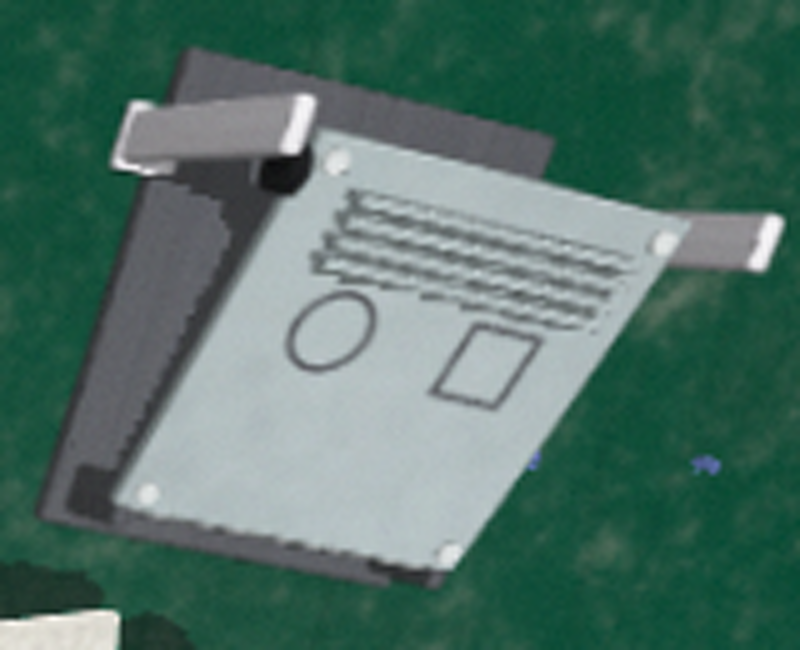

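View pics/w1r.png

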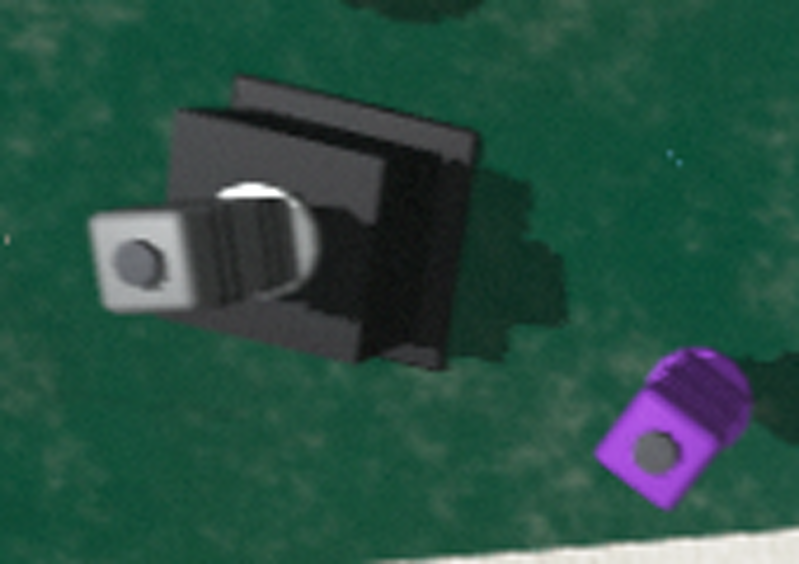

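View pics/w2r.png

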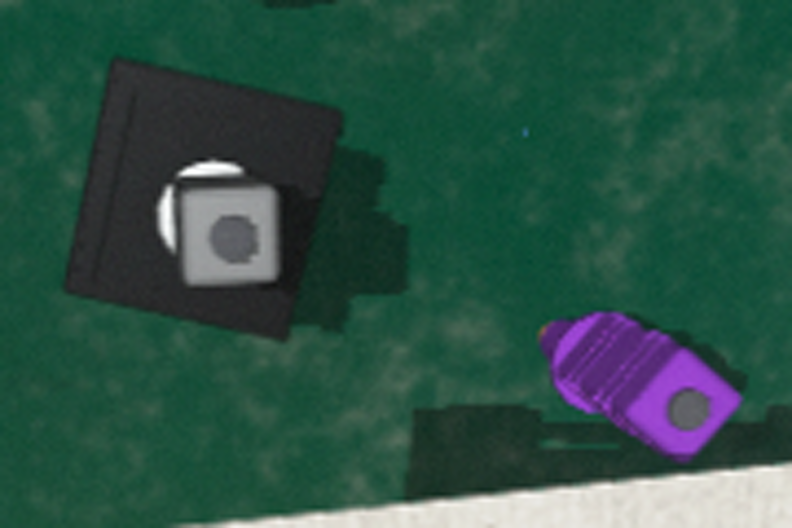

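View pics/blk.png

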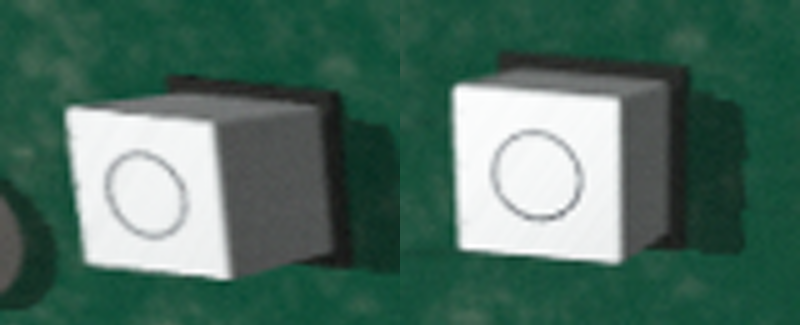

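```bash
cat > meas.py <<'E'
from h import *
T1=np.load("pics/w1.npy");T2=np.load("pics/w2.npy")
def P(a,b,A,B):
    u1=(A[0]+a[0]/A[2],A[1]+a[1]/A[2]);u2=(B[0]+b[0]/B[2],B[1]+b[1]/B[2])
    return tri([ray('wrist',*u1,T1),ray('wrist',*u2,T2)])
o=-0.0
A=(340,65,5);B=(480,60,5)
pl={}
for n,a,b in [('FL',(183,124),(315,130)),('FR',(607,213),(690,220)),('NR',(443,580),(452,572)),('NL',(75,503),(113,503)),('ring',(247,330),(332,331)),('sq',(421,368),(486,367))]:
    X,r=P(a,b,A,B);pl[n]=X;print(n,X.round(4),np.round(r,4))
Q=np.array(list(pl.values()));c=Q.mean(0);n=np.linalg.svd(Q-c)[2][2];n*=np.sign(n[2]);print('normal',n,'tilt',np.degrees(np.arccos(n[2])),'resid',(Q-c)@n)
print('sides',np.linalg.norm(pl['FL']-pl['FR']),np.linalg.norm(pl['FL']-pl['NL']),np.linalg.norm(pl['NR']-pl['NL']),np.linalg.norm(pl['ring']-pl['sq']))
y=pl['ring']-pl['sq'];print('y yaw',np.degrees(np.arctan2(y[1],y[0])), 'n az',np.degrees(np.arctan2(n[1],n[0])))
A=(120,80,4.7);B=(290,80,4.4)
for n,a,b in [('p1',(92,215),(180,187)),('p2',(183,208),(275,185)),('p3',(198,308),(278,283)),('p4',(108,312),(187,287)),('knob',(138,263),(234,238)),('purple',(657,452),(689,409))]:
    X,r=P(a,b,A,B);print(n,X.round(4),np.round(r,4))
A=(20,115,5);B=(165,120,5)
for n,a,b in [('b1',(67,108),(53,85)),('b2',(216,122),(220,97)),('b3',(232,278),(221,263)),('b4',(86,263),(59,248)),('bring',(147,195),(137,175))]:
    X,r=P(a,b,A,B);print(n,X.round(4),np.round(r,4))
A=B=(0,0,1)
for n,a,b in [('box',(101,237),(271,240)),('cy',(123,46),(324,46))]:
    X,r=P(a,b,A,B);print(n,X.round(4),np.round(r,4))
E
python3 meas.py
```

```text
FL [ 0.6632 -0.1929  0.066 ] [0.0002 0.0002]
FR [ 0.6384 -0.3091  0.0698] [0.0004 0.0004]
NR [ 0.5277 -0.2849  0.0345] [0.0002 0.0002]
NL [ 0.5533 -0.1693  0.0305] [0.0003 0.0003]
ring [ 0.6072 -0.215   0.0547] [0.0002 0.0002]
sq [ 0.5957 -0.266   0.0547] [0.0001 0.0001]
normal [-0.287578    0.0919043   0.95333755] tilt 17.572145230403876 resid [-0.00097016 -0.00087482 -0.00046691 -0.0009749   0.00234288  0.00094391]
sides 0.11894128856395353 0.11781397473415857 0.11852984833773639 0.052266947700160556
y yaw 77.25471370419602 n az 162.2771378646116
p1 [0.6273 0.1035 0.1281] [0.0005 0.0005]
p2 [0.6275 0.0782 0.1294] [0.0002 0.0002]
p3 [0.6018 0.0778 0.1305] [0.0005 0.0005]
p4 [0.6016 0.1025 0.1301] [0.0003 0.0003]
knob [0.6145 0.0899 0.1343] [0.0002 0.0002]
purple [ 0.5606 -0.0393  0.1271] [0. 0.]
b1 [0.6134 0.3284 0.0456] [0.0001 0.0001]
b2 [0.607  0.2795 0.0446] [0. 0.]
b3 [0.558  0.2861 0.0453] [0.0004 0.0004]
b4 [0.5649 0.3346 0.0467] [0. 0.]
bring [0.5857 0.307  0.0467] [0. 0.]
box [0.4804 0.1873 0.1283] [0.0001 0.0001]
cy [0.7142 0.1083 0.1278] [0.0029 0.0029]
```

Call:
move_arm:
  moves: "1 17 -23 20 -2.5;1 16 -23 20 0;1 0 0 30 0;1 0 0 30 0;1 0 0 0 0;1 0 0 0 0"

```text
t: 3.25
position: [0.6155, 0.0737, 0.2375]
orientation: [179.6, -0.4, -91.0]
wrist_force: [0.1, 0.5, 1.0]
finger_gap: 0.999
```

```bash
python3 snap.py wrist w3;python3 -c "
from h import *
print(robot.read_state()['orientation'],robot.read_state()['wrist_force'])"
```

```text
[0.61545787 0.0736544  0.23750045] 0.06041071488834541
[179.54841921  -0.41416872 -91.04418859] [-0.46270475 -0.44025311 -0.44145847]
```

View pics/w3.png

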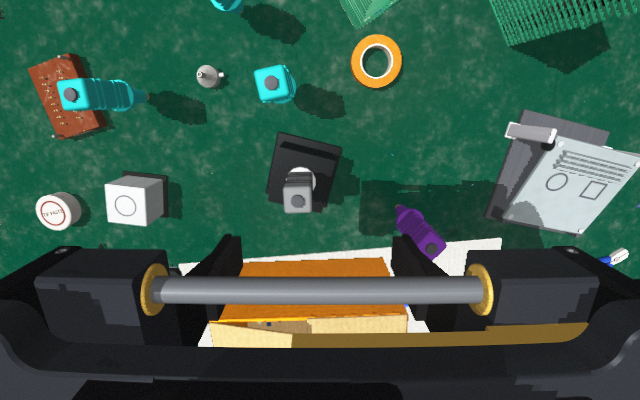

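```bash
python3 - <<'E'
from h import *
T=np.load("pics/w3.npy")
print(atz('wrist',298,199,.136,T),atz('wrist',127,206,.05,T),atz('wrist',557,183,.058,T))
print(tri([ray('wrist',298,199,T),ray('wrist',120+138/4.7,80+263/4.7,np.load("pics/w1.npy")),ray('wrist',290+234/4.4,80+238/4.4,np.load("pics/w2.npy"))]))
print(Ro.from_matrix(T[:3,:3]).as_euler('xyz',degrees=True), (T[:3,:3].T@(np.array([0.6145,.0905,.087])-T[:3,3]))*1000)
E
```

```text
[0.61680742 0.08941393 0.136     ] [0.58579622 0.3031455  0.05      ] [ 0.60625785 -0.21334121  0.058     ]
(array([0.61488972, 0.08987685, 0.13325802]), [np.float64(0.001061207912513111), np.float64(0.0005436109132914065), np.float64(0.0006929749863692679)])
[179.56980935  -0.37757832 -91.02761601] [-1.78171324e+01  1.30663463e-01  1.50391526e+02]
```

Call:
move_arm:
  moves: "1 -17 0 0 -1;1 0 0 30 0;1 0 0 20 0;1 0 0 0 0;1 0 0 0 0"

```text
t: 3.8
position: [0.6199, 0.0971, 0.196]
orientation: [-179.5, -0.1, -89.7]
wrist_force: [0.1, 0.2, 0.5]
finger_gap: 1.0
```

Call:
move_arm:
  moves: "1 6 5 15 0;1 0 0 15 0;1 0 0 15 0;1 0 0 10 0;1 0 0 0 0;1 0 0 0 0"

```text
t: 4.4
position: [0.6198, 0.0954, 0.1446]
orientation: [-178.9, 0.1, -89.5]
wrist_force: [0.1, 0.5, 0.2]
finger_gap: 1.0
```

Call:
move_arm:
  moves: "1 5 5 0 0;1 0 0 0 0;1 0 1 15 0;1 0 1 15 0;1 0 0 15 0;1 0 0 0 0;1 0 0 0 0"

```text
t: 5.1
position: [0.614, 0.0899, 0.0971]
orientation: [-178.7, 0.1, -89.6]
wrist_force: [-0.3, -0.0, 0.3]
finger_gap: 1.006
```

Call:
move_arm:
  moves: "1 0 0 10 0;1 0 0 0 0;0 0 0 0 0;0 0 0 0 0;0 0 0 0 0;0 0 0 0 0;0 0 0 0 0;0 0 0 0 0"
  squeeze: 15

```text
t: 5.9
position: [0.6157, 0.0903, 0.0881]
orientation: [-178.5, 0.2, -89.6]
wrist_force: [0.2, -0.1, -0.2]
finger_gap: 0.539
```

Call:
move_arm:
  moves: "0 0 0 0 0;0 0 0 0 0;0 0 0 0 0;0 0 0 0 0;0 0 0 0 0"

```text
t: 6.4
position: [0.6158, 0.0904, 0.0882]
orientation: [-178.5, 0.2, -89.6]
wrist_force: [1.2, -0.1, -0.1]
finger_gap: 0.3
```

Call:
move_arm:
  moves: "0 0 0 0 0;0 0 0 0 0;0 0 0 -15 0;0 0 0 -15 0;0 0 0 0 0"

```text
t: 6.9
position: [0.615, 0.0905, 0.1205]
orientation: [-178.5, 0.2, -89.6]
wrist_force: [0.3, -0.0, -1.5]
finger_gap: 0.298
```

Call:
move_arm:
  moves: "0 0 0 -25 0;0 0 0 -25 0;0 0 0 -15 0;0 -30 4 0 0;0 -30 4 0 0;0 -30 4 0 0;0 -30 4 0 0;0 -30 4 0 0;0 -30 4 0 0;0 -25 4 0 0;0 0 0 0 0;0 0 0 0 0"

```text
t: 8.1
position: [0.5833, 0.2996, 0.1927]
orientation: [-178.3, 0.1, -89.9]
wrist_force: [1.0, -1.2, -1.6]
finger_gap: 0.297
```

```bash
python3 snap.py wrist w4; python3 snap.py scene s4; python3 - <<'E'
import cv2
a=cv2.imread("pics/s4.png")[60:230,180:380];cv2.imwrite("pics/s4c.png",cv2.resize(a,None,fx=4,fy=3.5*4/3.5,interpolation=cv2.INTER_CUBIC)[:600])
E
```

```text
[0.58332837 0.29964726 0.19269898] 0.8587681315783541
[0.5830787  0.30006245 0.19280113] 0.7040610408756932
```

View pics/w4.png

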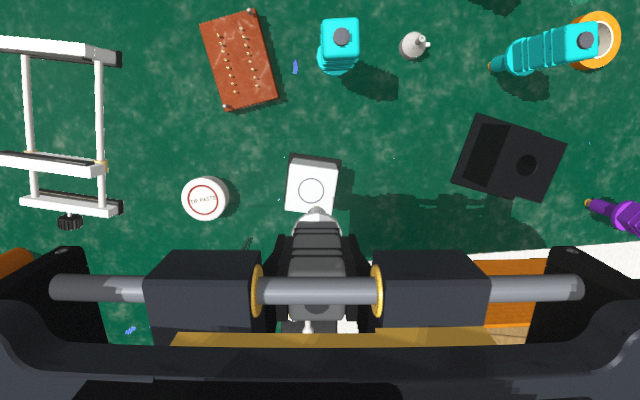

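View pics/s4c.png

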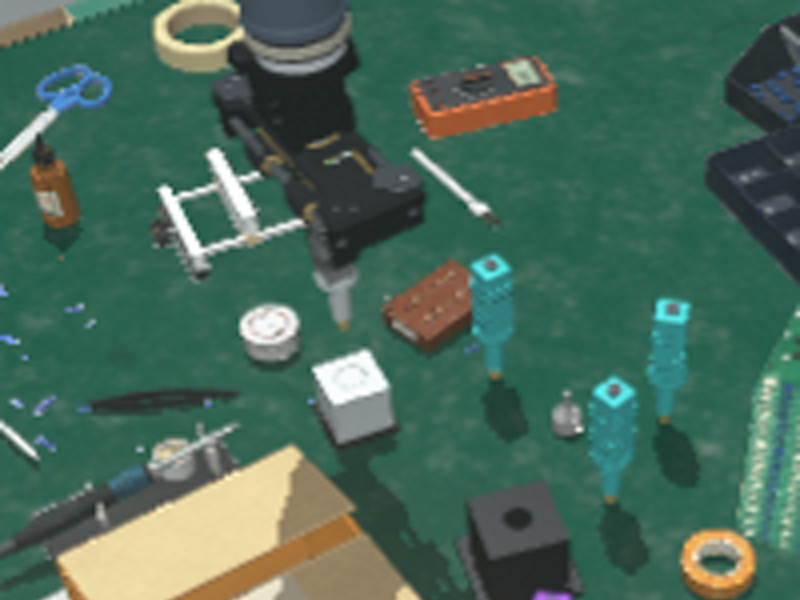

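```bash
python3 - <<'E'
from h import *
T=np.load("pics/w4.npy")
print(atz('wrist',312,190,.05,T))
print(proj('scene',np.array([.583,.2998,.1108])), 'seen 266,141.7')
b=(180+353/4,60+376/4);print(b,atz('scene',*b,.05),proj('scene',np.array([.586,.3055,.05])))
R=T[:3,:3];print(R[:,2])
print(atz('scene',266,141.7,.1108))
E
```

```text
[0.58667776 0.30440288 0.05      ]
[265.41610378 141.83768689] seen 266,141.7
(268.25, 154.0) [0.58877446 0.30299753 0.05      ] [267.15732035 153.87988361]
[ 0.03042621  0.00199669 -0.99953502]
[0.5848821  0.29933448 0.1108    ]
```

Call:
move_arm:
  moves: "0 -4 -1 15 0;0 0 0 15 0;0 0 0 15 0;0 0 0 5 0;0 0 0 0 0;0 0 0 0 0"

```text
t: 8.8
position: [0.5871, 0.2977, 0.136]
orientation: [-178.4, -0.1, -90.4]
wrist_force: [0.7, -0.1, -0.5]
finger_gap: 0.296
```

Call:
move_arm:
  moves: "0 -4 1 2 0;0 0 0 2 0;0 0 0 0 0;0 0 0 0 0"

```text
t: 9.2
position: [0.5869, 0.303, 0.1332]
orientation: [-178.3, -0.0, -90.3]
wrist_force: [-1.2, 0.4, -1.1]
finger_gap: 0.298
```

Call:
move_arm:
  moves: "0 0 0 2 0;0 0 0 2 0;0 0 0 0 0;0 0 0 0 0"

```text
t: 9.6
position: [0.5873, 0.3032, 0.1302]
orientation: [-178.2, 0.0, -90.3]
wrist_force: [-0.5, 0.0, 1.3]
finger_gap: 0.3
```

Call:
move_arm:
  moves: "0 0 0 2 0;0 0 0 2 0;0 0 0 0 0;0 0 0 0 0"

```text
t: 10.0
position: [0.5875, 0.3034, 0.1267]
orientation: [-178.2, 0.0, -90.3]
wrist_force: [-0.2, -0.9, 2.1]
finger_gap: 0.296
```

```bash
cat > f.py <<'E'
from h import *
F=[];Q=[]
for i in range(6):
    s=robot.read_state();F.append(s['wrist_force']);Q.append(s['position']);robot.camera('wrist')
s=robot.read_state();F.append(s['wrist_force'])
print(s['t'],np.mean(F,0).round(2),np.std(F,0).round(2),np.mean(Q,0).round(4),s['finger_gap'])
E
python3 f.py
```

```text
10.3 [-1.04 -0.48  1.86] [0.56 0.37 0.5 ] [0.5875 0.3034 0.1267] 0.29739079542659863
```

Call:
move_arm:
  moves: "0 0 0 1 0;0 0 0 0 0;0 0 0 0 0;0 0 0 0 0;0 0 0 -15 0;0 0 0 -25 0;0 0 0 -20 0;0 0 0 0 7.3;0 0 -25 0 0;0 0 -22 0 0;0 0 0 0 0;0 0 0 0 0"

```text
t: 11.5
position: [0.6332, 0.2983, 0.1939]
orientation: [-178.1, 0.5, -97.8]
wrist_force: [-1.4, 0.7, -0.9]
finger_gap: 0.297
```

Call:
move_arm:
  moves: "0 0 0 25 0;0 0 0 25 0;0 0 0 25 0;0 0 0 0 0;0 0 0 0 0"

```text
t: 12.0
position: [0.632, 0.3013, 0.1199]
orientation: [-178.1, 0.6, -97.6]
wrist_force: [0.1, 0.6, 0.3]
finger_gap: 0.297
```

Call:
move_arm:
  moves: "0 0 0 14 0;0 0 0 0 0;0 0 0 0 0"
  squeeze: 6

```text
t: 12.3
position: [0.6331, 0.3029, 0.1084]
orientation: [-177.9, 0.8, -97.5]
wrist_force: [0.4, 0.8, -0.7]
finger_gap: 0.301
```

```bash
python3 f.py; python3 snap.py scene s5; python3 - <<'E'
import cv2
a=cv2.imread("pics/s5.png")[90:190,220:340];cv2.imwrite("pics/s5c.png",cv2.resize(a,None,fx=6,fy=6,interpolation=cv2.INTER_CUBIC))
E
```

```text
12.6 [ 0.04  0.05 -0.97] [0.49 0.45 0.47] [0.6329 0.3026 0.1081] 0.2984298741342531
[0.63285283 0.30237082 0.10777071] 0.15572265476352345
```

View pics/s5c.png

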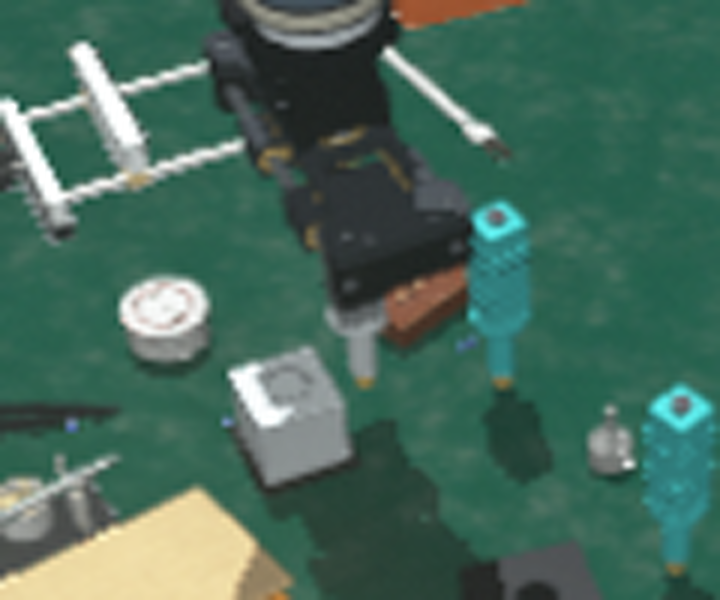

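Call:
move_arm:
  moves: "0 0 6 0 0;0 0 6 0 0;0 0 5 0 0;0 0 5 0 0;0 0 0 0 0"

```text
t: 13.15
position: [0.6102, 0.3052, 0.1076]
orientation: [-177.8, 0.8, -97.5]
wrist_force: [-0.8, 0.2, -0.6]
finger_gap: 0.297
```

```bash
python3 f.py
```

```text
13.45 [-0.19 -0.07 -1.06] [0.45 0.28 0.46] [0.6105 0.3051 0.1075] 0.2981185881543494
```

Call:
move_arm:
  moves: "0 0 5 0 0;0 0 5 0 0;0 0 0 0 0;0 0 0 0 0"

```text
t: 13.85
position: [0.6014, 0.3061, 0.107]
orientation: [-177.7, 0.8, -97.6]
wrist_force: [1.4, 0.2, -2.1]
finger_gap: 0.301
```

```bash
python3 f.py; python3 snap.py scene s6; python3 snap.py wrist w6; python3 - <<'E'
import cv2
a=cv2.imread("pics/s6.png")[90:190,220:340];cv2.imwrite("pics/s6c.png",cv2.resize(a,None,fx=6,fy=6,interpolation=cv2.INTER_CUBIC))
E
```

```text
14.15 [ 0.8  -0.3  -1.13] [0.48 0.36 0.54] [0.6015 0.3061 0.107 ] 0.29560048345976775
[0.60155267 0.30608876 0.10696834] 0.1261221732378293
[0.6015609  0.30609671 0.10696953] 0.06641593988139699
```

View pics/s6c.png

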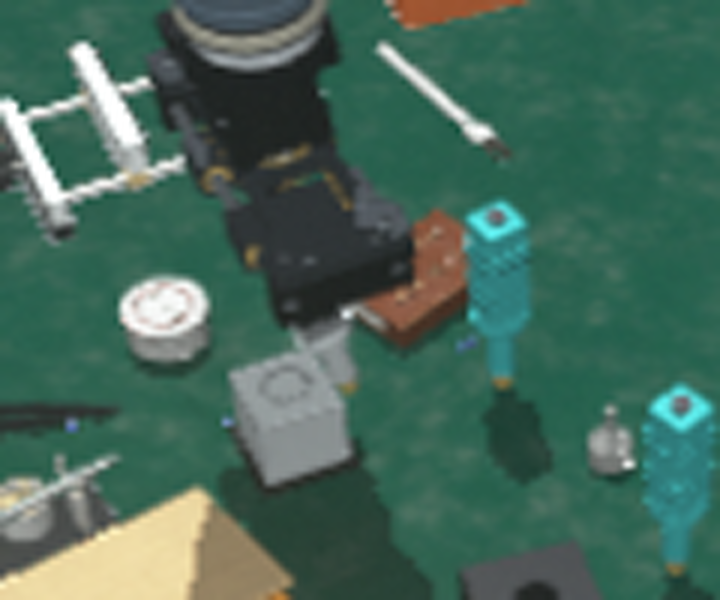

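View pics/w6.png

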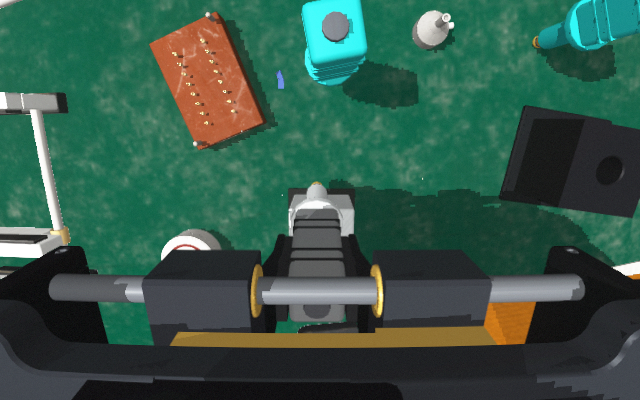

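Call:
move_arm:
  moves: "0 0 4 0 0;0 0 4 0 0;0 0 0 0 0;0 0 0 0 0"

```text
t: 14.65
position: [0.5938, 0.307, 0.1068]
orientation: [-177.6, 0.8, -97.6]
wrist_force: [1.4, -0.1, -1.7]
finger_gap: 0.3
```

```bash
python3 f.py
```

```text
14.95 [ 1.01 -0.37 -0.97] [0.49 0.26 0.52] [0.5938 0.307  0.1068] 0.30057583315402825
```

Call:
move_arm:
  moves: "0 0 0 0 0;0 0 0 0 0;0 0 -8 0 0;0 0 -8 0 0;0 0 0 -25 0;0 0 0 -30 0;0 0 0 -30 0;0 0 0 0 0;0 0 0 0 0"
  squeeze: 20

```text
t: 15.85
position: [0.6083, 0.3027, 0.1924]
orientation: [-178.0, 0.7, -97.8]
wrist_force: [-0.5, -0.8, -1.4]
finger_gap: 0.302
```

```bash
python3 f.py; python3 snap.py scene s7; python3 snap.py wrist w7; python3 - <<'E'
import cv2
a=cv2.imread("pics/s7.png")[60:180,220:340];cv2.imwrite("pics/s7c.png",cv2.resize(a,None,fx=5,fy=5,interpolation=cv2.INTER_CUBIC))
a=cv2.imread("pics/w7.png")[160:340,260:380];cv2.imwrite("pics/w7c.png",cv2.resize(a,None,fx=3.3,fy=3.3,interpolation=cv2.INTER_CUBIC))
E
```

```text
16.15 [-0.   -0.21 -1.11] [0.6  0.61 0.3 ] [0.608  0.3028 0.1919] 0.2978007273642144
[0.60756593 0.30283723 0.19144043] 0.047469607863880874
[0.60762437 0.30293805 0.1916499 ] 0.09060714307776023
```

View pics/s7c.png

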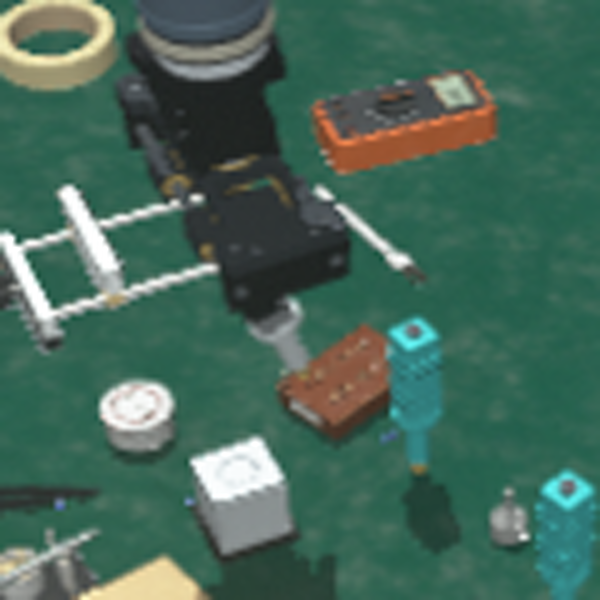

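View pics/w7c.png

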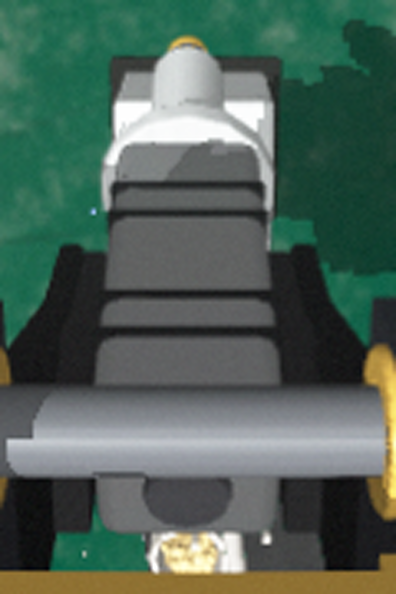

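```bash
cat > tilt.py <<'E'
from h import *
from scipy.optimize import least_squares
I=np.eye(4)
def model(al,y0,p,z):  # point on axis at probe z, in tool frame
    s=p-z
    return np.array([0,y0-s*np.sin(al),-.019+s*np.cos(al)])
def fit(tipv,knobv,p=.046):
    f=lambda q:[proj('wrist',model(q[0],q[1],p,-.053),I)[1]-tipv, proj('wrist',model(q[0],q[1],p,.077),I)[1]-knobv]
    r=least_squares(f,[.3,0.]);return r.x
if __name__=="__main__":
    for kz in [0]:
        q=fit(160+38/3.3,160+502/3.3);print(np.degrees(q[0]),q[1])
    T=np.load('pics/w7.npy');q0=q
    tip=T@np.r_[model(q[0],q[1],.046,-.054),1]
    ax=T[:3,:3]@np.array([0,np.sin(q[0]),-np.cos(q[0])]);print('tip',tip[:3],'axis',ax,'tilt',np.degrees(np.arccos(ax[2])))
    print('scene proj',proj('scene',tip[:3]),'seen',220+305/5,60+370/5)
    for al in [12,15,18,21]: print(al,proj('wrist',model(np.radians(al),0,.046,-.053),I),proj('wrist',model(np.radians(al),0,.046,.077),I))
E
python3 tilt.py
```

```text
16.400242331886936 -0.00412533876194769
tip [0.64241199 0.29907166 0.1158841 ] axis [-0.31379613  0.03188651  0.94895481] tilt 18.38569045386844
scene proj [281.40469745 133.93621003] seen 281.0 134.0
12 [316.51715984 185.11216048] [316.79113584 316.43890776]
15 [316.51334925 179.33095015] [316.79142147 318.86366098]
18 [316.5097735  173.58429875] [316.79138121 321.09364538]
21 [316.50644155 167.87370905] [316.79102268 323.12364863]
```

Call:
move_arm:
  moves: "0 0 0 -30 5;0 0 0 -28 0;0 42 -5 0 0;0 42 -5 0 0;0 42 -5 0 0;0 42 -5 0 0;0 42 -5 0 0;0 42 -5 0 0;0 42 -5 0 0;0 42 -5 0 0;0 42 -5 0 0;0 42 -5 0 0;0 42 -5 0 0;0 20 0 0 0;0 0 0 0 0;0 0 0 0 0"

```text
t: 17.85
position: [0.5487, -0.1956, 0.2414]
orientation: [-178.4, 0.8, -102.6]
wrist_force: [-0.2, 2.1, -1.2]
finger_gap: 0.299
```

```bash
python3 snap.py wrist w8;python3 snap.py scene s8
```

```text
[ 0.54869063 -0.19559385  0.24138915] 0.2091224055306041
[ 0.54866242 -0.19543942  0.24134361] 0.09622881454668307
```

View pics/w8.png

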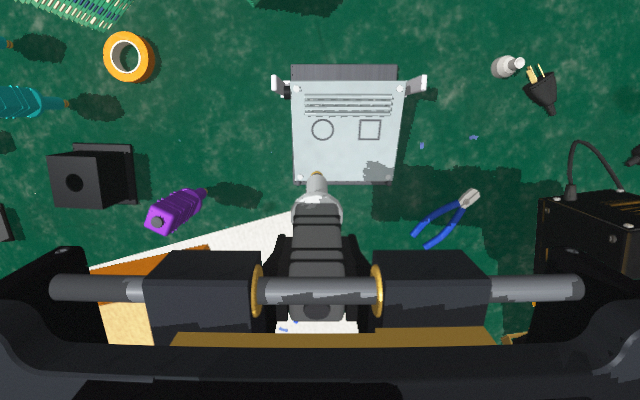

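```bash
python3 - <<'E'
import cv2
a=cv2.imread("pics/w8.png")[55:195,270:430];cv2.imwrite("pics/w8c.png",cv2.resize(a,None,fx=5,fy=5*0.85/0.85,interpolation=cv2.INTER_CUBIC)[:600])
E
cat > pm.py <<'E'
from h import *
V={'w1':{'FL':(340+183/5,65+124/5),'FR':(340+607/5,65+213/5),'NR':(340+443/5,65+580/5),'NL':(340+75/5,65+503/5),'ring':(340+247/5,65+330/5),'sq':(340+421/5,65+368/5)},
'w2':{'FL':(480+315/5,60+130/5),'FR':(480+690/5,60+220/5),'NR':(480+452/5,60+572/5),'NL':(480+113/5,60+503/5),'ring':(480+332/5,60+331/5),'sq':(480+486/5,60+367/5)}}
E
```

```text
(no output)
```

View pics/w8c.png

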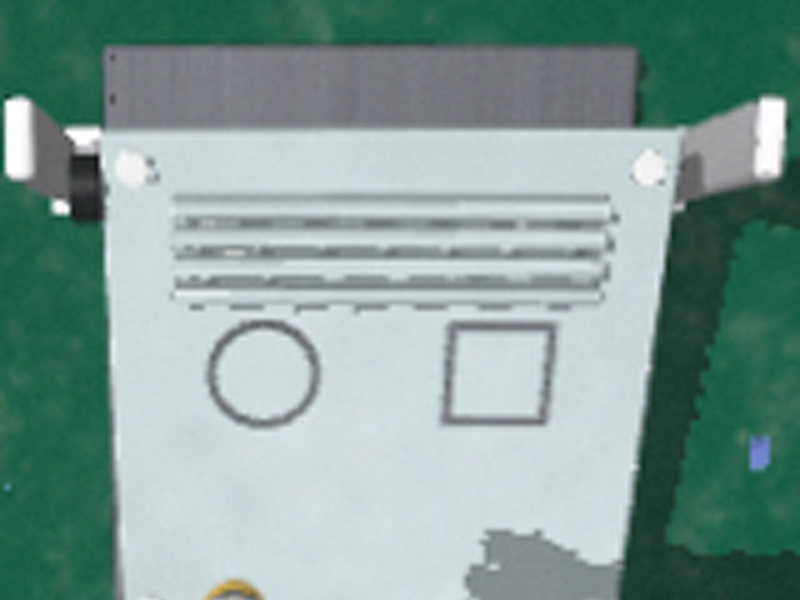

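```bash
cat >> pm.py <<'E'
V['w8']={'FL':(290.8,81.2),'FR':(406.6,80.6),'ring':(322.8,129.6),'sq':(369.8,129.8)}
T={k:np.load(f'pics/{k}.npy') for k in V}
pl={}
for n in ['FL','FR','NR','NL','ring','sq']:
    pl[n],r=tri([ray('wrist',*V[k][n],T[k]) for k in V if n in V[k]]);print(n,pl[n].round(4),np.round(r,4))
    if n=='ring':
        for k in V: print(k,atz('wrist',*V[k][n],.0575,T[k]))
Q=np.array(list(pl.values()));c=Q.mean(0);n=np.linalg.svd(Q-c)[2][2];n*=np.sign(n[2]);print(n,np.degrees(np.arccos(n[2])),(Q-c)@n)
print('scene',proj('scene',pl['ring']),proj('scene',pl['ring']+[0,0,.004]), atz('scene',230+413/3,120+429/3,.0575))
E
python3 pm.py
```

```text
FL [ 0.6634 -0.1918  0.0676] [0.0007 0.0003 0.0007]
FR [ 0.6385 -0.3083  0.0706] [0.0004 0.0004 0.0002]
NR [ 0.5277 -0.2848  0.0345] [0.0002 0.0002]
NL [ 0.5533 -0.1691  0.0305] [0.0003 0.0003]
ring [ 0.6076 -0.2137  0.0566] [0.0008 0.0003 0.0006]
w1 [ 0.60731231 -0.21420234  0.0575    ]
w2 [ 0.607716   -0.21270234  0.0575    ]
w8 [ 0.60808994 -0.2133315   0.0575    ]
sq [ 0.5961 -0.2646  0.0564] [0.0007 0.0003 0.0006]
[-0.29868009  0.09060137  0.95004294] 18.186990887778986 [-0.00116238 -0.00147858 -0.00055137 -0.00148128  0.00298502  0.00168859]
scene [367.44447981 262.85122418] [367.58026437 262.09315253] [ 0.60744047 -0.2148363   0.0575    ]
```

```bash
cat > go.py <<'E'
from h import *
from tilt import model
import sys
al=np.radians(16.4);y0=-.0041
T=pose();S=np.array([.6077,-.2137,.0577])
t=np.radians(17.7);az=np.radians(167.2);n=np.array([np.sin(t)*np.cos(az),np.sin(t)*np.sin(az),np.cos(t)])
tip=(T@np.r_[model(al,y0,.046,-.054),1])[:3];ax=T[:3,:3]@np.array([0,np.sin(al),-np.cos(al)])
print('tip',tip.round(4),'off along n',(tip-S)@n*1000,'lateral',((tip-S)-((tip-S)@n)*n)*1000,'ang',np.degrees(np.arccos(ax@n)))
for d in map(float,sys.argv[1:]): print(d,'tool mm',(T[:3,:3].T@(S+n*d/1000-tip)*1000).round(1))
print('n in tool',T[:3,:3].T@n, robot.read_state()['orientation'])
E
python3 go.py 30 10 0 -7
```

```text
tip [ 0.5828 -0.201   0.1654] off along n 110.87713246994457 lateral [7.98209873 5.21753247 2.11520141] ang 0.9276415823751438
30.0 tool mm [  8.1 -15.7  79.5]
10.0 tool mm [  8.4 -21.2  98.7]
0.0 tool mm [  8.5 -24.  108.4]
-7.0 tool mm [  8.6 -25.9 115.1]
n in tool [-0.01521751  0.27700357 -0.96074838] [-178.38155866    0.80810633 -102.46423441]
```

Call:
move_arm:
  moves: "0 4 -4 20 0;0 4 -4 20 0;0 0 -4 20 0;0 0 -4 19 0;0 0 0 0 0;0 0 0 0 0"

```text
t: 18.55
position: [0.5708, -0.1918, 0.1629]
orientation: [-178.1, 1.1, -101.3]
wrist_force: [0.1, -0.3, -1.7]
finger_gap: 0.295
```

```bash
python3 go.py 10 0;python3 snap.py wrist w9;python3 snap.py scene s9;python3 - <<'E'
import cv2
a=cv2.imread("pics/w9.png")[55:215,240:430];cv2.imwrite("pics/w9c.png",cv2.resize(a,None,fx=4,fy=4,interpolation=cv2.INTER_CUBIC)[:600])
a=cv2.imread("pics/s9.png")[200:320,320:440];cv2.imwrite("pics/s9c.png",cv2.resize(a,None,fx=5,fy=5,interpolation=cv2.INTER_CUBIC)[:600])
E
```

```text
tip [ 0.6053 -0.1973  0.0871] off along n 29.860220441914038 lateral [ 6.41914877 14.4068774   0.97906202] ang 1.5935207625392254
10.0 tool mm [15.9 -1.9 19.7]
0.0 tool mm [16.2 -4.6 29.3]
n in tool [-0.02580197  0.27228236 -0.96187139] [-178.10550236    1.08104325 -101.32428386]
[ 0.57080427 -0.1918393   0.16293265] 0.4463541704169924
[ 0.57065621 -0.19168319  0.16294561] 0.7090205108904675
```

View pics/w9c.png

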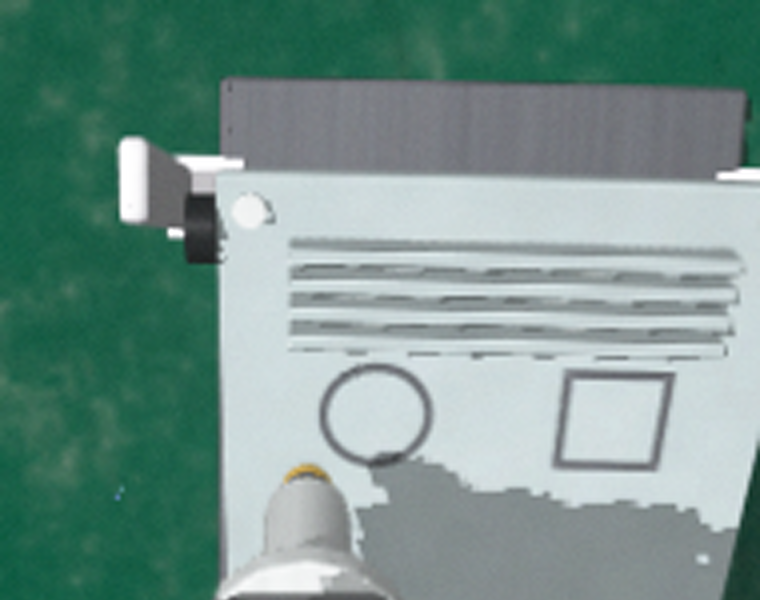

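View pics/s9c.png

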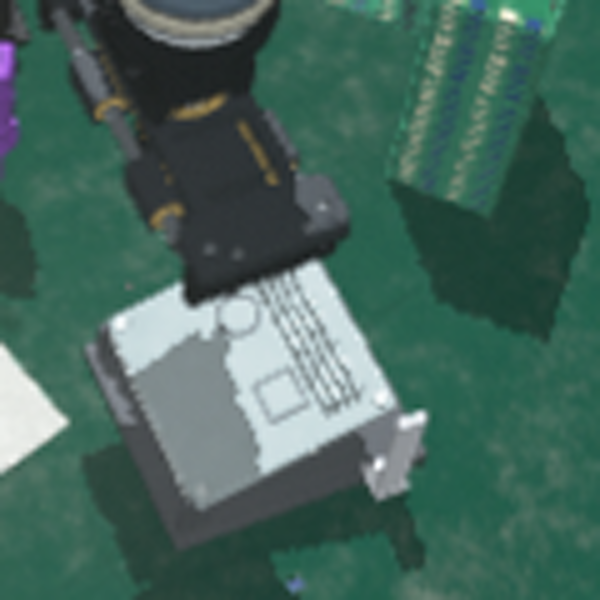

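Call:
move_arm:
  moves: "0 16 0 0 1.4;0 0 0 0 0;0 2 -3 10 0;0 2 -3 8 0;0 0 0 0 0;0 0 0 0 0"

```text
t: 19.25
position: [0.5743, -0.2165, 0.1466]
orientation: [-177.8, 1.0, -103.0]
wrist_force: [-0.6, 0.0, -1.3]
finger_gap: 0.293
```

```bash
python3 go.py 3 -7
```

```text
tip [ 0.6089 -0.2231  0.071 ] off along n 11.655112104890467 lateral [  4.65492476 -10.1527961    2.16651339] ang 1.2771967186333264
3.0 tool mm [-8.7  4.6 10.4]
-7.0 tool mm [-8.5  1.9 20. ]
n in tool [-0.01613861  0.26752268 -0.9634164 ] [-177.81669952    1.03248827 -102.99370889]
```

Call:
move_arm:
  moves: "0 -7 4 0 0;0 0 0 0 0;0 0 0 0 0"

```text
t: 19.55
position: [0.5717, -0.2072, 0.1464]
orientation: [-177.9, 1.1, -102.9]
wrist_force: [-0.4, 0.0, -1.5]
finger_gap: 0.298
```

```bash
python3 go.py 3 -7;python3 snap.py wrist w10;python3 snap.py scene s10;python3 - <<'E'
import cv2
a=cv2.imread("pics/w10.png")[75:215,240:430];cv2.imwrite("pics/w10c.png",cv2.resize(a,None,fx=4,fy=4,interpolation=cv2.INTER_CUBIC)[:600])
a=cv2.imread("pics/s10.png")[200:320,320:440];cv2.imwrite("pics/s10c.png",cv2.resize(a,None,fx=5,fy=5,interpolation=cv2.INTER_CUBIC)[:600])
E
```

```text
tip [ 0.6063 -0.2138  0.0708] off along n 12.846977251840139 lateral [ 2.4271313  -0.91777131  0.82023834] ang 1.2899881263653141
3.0 tool mm [-0.2 -0.  10.2]
-7.0 tool mm [ 0.  -2.7 19.8]
n in tool [-0.0170002   0.26811191 -0.96323777] [-177.85165829    1.06586759 -102.93590597]
[ 0.57170109 -0.20724535  0.14641119] 0.13165772069247939
[ 0.57175323 -0.20688361  0.14643093] 0.240940321836353
```

View pics/w10c.png

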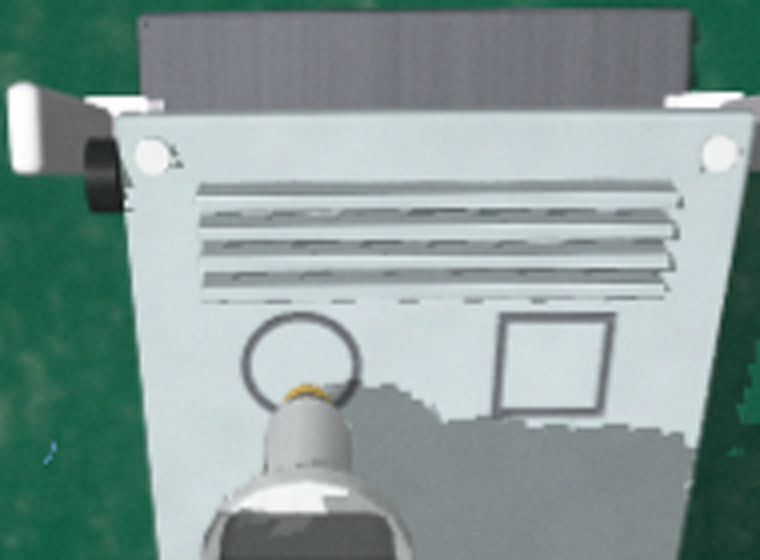

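View pics/s10c.png

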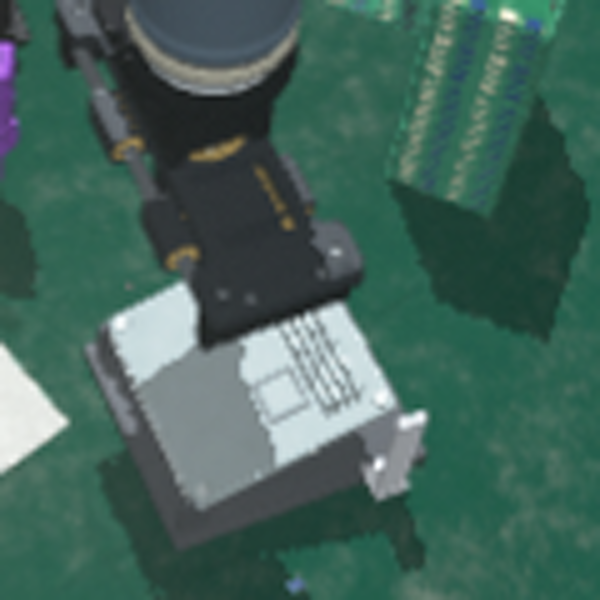

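```bash
python3 - <<'E'
from h import *
T=np.load('pics/w10.npy');S=np.array([.6077,-.2137,.0577])
print(proj('wrist',S,T),'seen 315.3,166'); print(atz('wrist',315.3,166,.0577,T),atz('wrist',315.3,166,.0557,T))
E
```

```text
[316.44903629 166.75416596] seen 315.3,166
[ 0.60852483 -0.21291273  0.0577    ] [ 0.60824277 -0.21280288  0.0557    ]
```

Call:
move_arm:
  moves: "0 0 0 3 0;0 0 -1 3 0;0 0 0 3 0;0 0 0 0 0;0 0 0 0 0"

```text
t: 20.15
position: [0.5734, -0.2076, 0.1368]
orientation: [-177.8, 1.1, -103.0]
wrist_force: [-0.3, 0.7, -1.0]
finger_gap: 0.299
```

```bash
python3 go.py 0 -7; python3 f.py
```

```text
tip [ 0.608  -0.2141  0.0611] off along n 3.134228362054706 lateral [ 1.22801064 -0.63563294  0.42711154] ang 1.2996416107172684
0.0 tool mm [-0.3  0.5  3.4]
-7.0 tool mm [-0.2 -1.4 10.1]
n in tool [-0.01690328  0.26776095 -0.96333709] [-177.8307997     1.06496304 -102.95133992]
20.45 [ 0.04  0.09 -0.94] [0.33 0.48 0.18] [ 0.5734 -0.2076  0.1369] 0.29595852002117046
```

Call:
move_arm:
  moves: "0 0 0 2 0;0 0 0 2 0;0 0 -1 2 0;0 0 0 0 0;0 0 0 0 0"

```text
t: 20.95
position: [0.5747, -0.2077, 0.1312]
orientation: [-177.8, 1.1, -102.9]
wrist_force: [-0.3, 0.4, 0.2]
finger_gap: 0.298
```

```bash
python3 go.py  -7; python3 f.py
```

```text
tip [ 0.6094 -0.2143  0.0556] off along n -2.5641892684560674 lateral [ 0.96753141 -0.42202425  0.3309446 ] ang 1.3124535726458937
-7.0 tool mm [-0.1 -0.1  4.6]
n in tool [-0.01670653  0.267236   -0.96348628] [-177.79958459    1.05171795 -102.94692075]
21.25 [-0.52  0.64  0.72] [0.21 0.26 0.34] [ 0.5748 -0.2078  0.1312] 0.3005520982888683
```

Call:
move_arm:
  moves: "0 0 -0.5 2 0;0 0 -0.5 2 0;0 0 0 0 0;0 0 0 0 0"

```text
t: 21.65
position: [0.576, -0.208, 0.1274]
orientation: [-177.8, 1.0, -103.0]
wrist_force: [-1.5, -0.1, 1.2]
finger_gap: 0.297
```

```bash
python3 go.py  -7; python3 f.py;python3 snap.py wrist w11;python3 snap.py scene s11;python3 - <<'E'
import cv2
a=cv2.imread("pics/w11.png")[75:215,240:430];cv2.imwrite("pics/w11c.png",cv2.resize(a,None,fx=4,fy=4,interpolation=cv2.INTER_CUBIC)[:600])
a=cv2.imread("pics/s11.png")[200:320,320:440];cv2.imwrite("pics/s11c.png",cv2.resize(a,None,fx=5,fy=5,interpolation=cv2.INTER_CUBIC)[:600])
E
```

```text
tip [ 0.6107 -0.2146  0.0518] off along n -6.569660964515864 lateral [ 1.02568089 -0.40944627  0.34815196] ang 1.314981847124518
-7.0 tool mm [-0.2  1.   0.7]
n in tool [-0.01655831  0.26702435 -0.96354752] [-177.78700922    1.04468063 -102.95280688]
21.95 [-1.87  0.05  1.84] [0.49 0.41 0.5 ] [ 0.576  -0.208   0.1274] 0.2993829124796518
[ 0.5759545  -0.20799247  0.1273787 ] 0.04901757573491143
[ 0.57598204 -0.20798389  0.12742993] 0.03896234449337023
```

View pics/w11c.png

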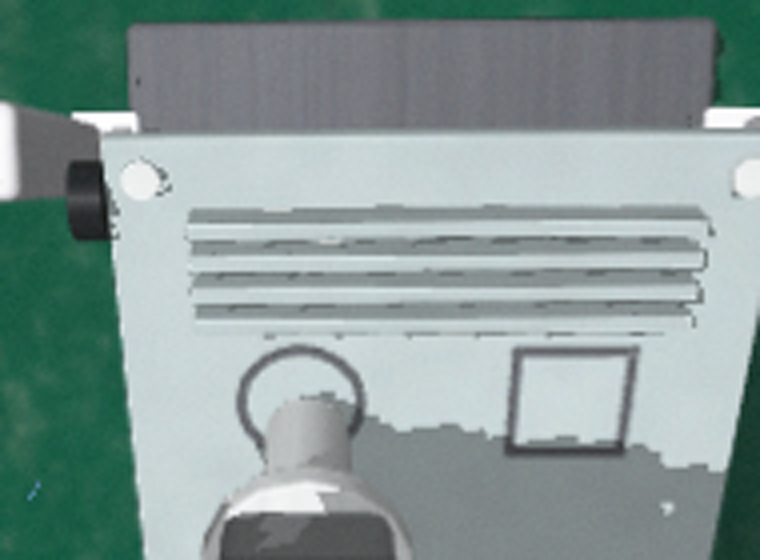

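View pics/s11c.png

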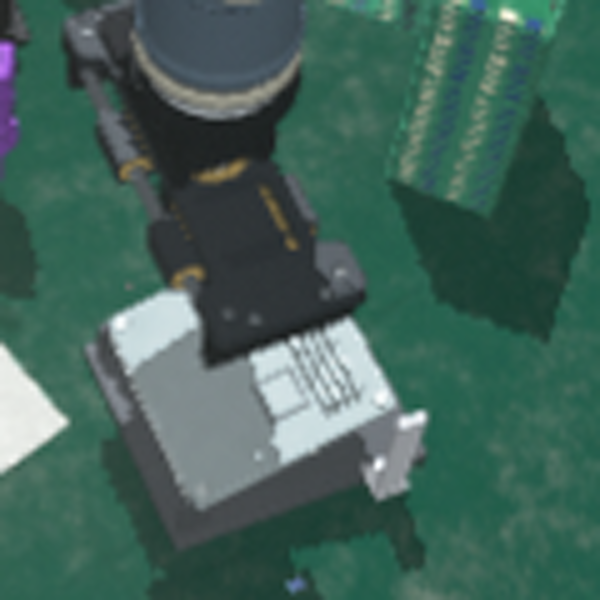

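```bash
python3 - <<'E'
from h import *
from tilt import model
T=np.load('pics/w11.npy');S=np.array([.6077,-.2137,.0577])
al=np.radians(16.4)
print('S proj',proj('wrist',S,T),'ring seen',(315.3,175.8))
tip=(T@np.r_[model(al,-.0041,.046,-.054+.0066),1])[:3]
print('pressed tip',tip,proj('wrist',tip,T)); print(atz('wrist',315.3,175.8,.0577,T),proj('wrist',model(al,-.0041,.046,-.04),np.eye(4)))
a=cv2.imread('pics/s10.png').astype(int)[250:330,330:440];b=cv2.imread('pics/s11.png').astype(int)[250:330,330:440]
print(proj('scene',S))
E
python3 f.py
```

```text
S proj [316.25394143 176.11449346] ring seen (315.3, 175.8)
pressed tip [ 0.60857001 -0.21419527  0.05802045] [316.61793218 174.9639199 ]
[ 0.60810381 -0.21303639  0.0577    ] [316.63008518 179.70935602]
[367.49230333 262.60951142]
22.35 [-1.35  0.28  2.17] [0.5  0.56 0.28] [ 0.576  -0.208   0.1274] 0.29541464312358623
```

```bash
python3 - <<'E'
from plant import robot
print(robot.sign_off()); s=robot.read_state();print(s['t'],s['position'],s['wrist_force'])
E
```

```text
the job is handed in; nothing more can be done
None
the job is handed in; nothing more can be done
```

I handed the job in at about t = 22.4 s of the 48 s allowed, with the probe still held and pressing on the ringed spot. `sign_off` gave no verdict, so what follows is my own checks only.

- **Check block:** The probe stood upright, about 2° off vertical. Its foot was pressed about 6 to 7 mm in and held for well over 0.3 s. The force over the probe's weight was about 3.2 N, and the foot was about 3 mm from the centre of the block's top.
- **Tilting the probe:** The moves could not tilt the tool, so I eased the grip to 6 N and levered the nose against the fixed block's far edge. That turned the probe about 18° in the jaws, and I then gripped again at 20 N.
- **Plate:** I measured the plate's tilt as about 17.5 to 18°, and the probe ended about 1.3° from square to it. The foot came out about 6.6 mm in by geometry, with about 3.5 N of force. The foot tip was about 1 to 2 mm from the ring centre. The ring showed in the wrist picture within a pixel of where it was first measured, so the plate had not shifted.

**What did not fully agree:**
- Heights triangulated from the first two views came out about 4 mm low against the given sizes. I corrected for this, and the contact forces then agreed with the heights.
- The sideways force at the plate averaged 1.4 to 1.9 N, against about 1.05 N expected. The sensor noise was about 0.5 N, so some of this may be friction.

I did not measure the loose things (tin, tape, nozzle, cutters) again at the end. No move went near them, and none looked displaced in the pictures that showed them.

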